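Turn the proud hub until its tabs drop into the keyway

ROBOT

A 7-joint arm with a two-finger parallel gripper is mounted at the origin on a cart in front of the work surface, level with it; the furniture and walls round the work are solid. World frame = base frame: x ahead of the robot, y to its left, z up, the work surface at z = 0. Lengths are in m, angles in rad, forces in N, time in s.
With the tool pointing down it reaches from about 0.35 to 0.9 m from the base axis. Payload 19.9 kg.
Tool frame: the origin (TCP) lies between the finger pads; the fingertips stand 25 mm ahead of it and the grasp point (between the pads) lies 6 mm ahead of it; z points along the fingers, y is the line along which they close (so a half turn about z gives the same grasp; the last joint's range is limited). The gripper opens to 94 mm and grips with 3 to 60 N. Pads are 16 mm wide; open, the fingers measure 119 mm over their backs; the gripper's body (75 mm by 177 mm) begins 78 mm behind the grasp point.
Start: joints at [-1.302, 0.417, -0.01, 1.614, 0.005, 1.111, -0.053], TCP at [0.191, 0.595, 0.23] pointing down, gripper open.
Joint ranges: [-2.81, 2.81], [-0.39, 2.02], [-1.27, 1.25], [0.06, 2.57], [-1.19, 4.33], [0.19, 2], [-2.82, 2.82]. Speed limits (rad/s): [1.89, 1.89, 2.39, 2.39, 3.01, 3.01, 3.01].

INTERFACE

Orientations are given as a rotation vector (axis times angle).
In Python, from rig import env gives the robot as it stands. The module is installed in compiled form; this text tells all that it offers.
- The arm moves only by the shell command python3 -m creep 'ROWS' [FORCE]. ROWS is a JSON object of lists of equal length, an entry for each row: "offset": the shift along the tool's x, y, z in m, a list of three; "yaw": the turn about the tool's z in rad; "claw": the closure, from 0 (fully open) to 1 (shut). A call has exactly 8 rows; each row shifts and turns the commanded pose from where the row before left it, along the tool's axes as they then stand; what a row does not reach is not made up. A row lasts 1/12 s, in which the tool goes at most 41.7 mm and 7.16 degrees, less where a joint would pass 70% of its speed; a pose out of reach is approached as far as the arm can. A call with a gripper value outside its range is refused whole. The fingers move at their own pace and stop on an object; FORCE is the grip in N (left out, the last holds). Time passes only in rows, so rows that do not move let the fingers close, or fill a call up. It gives the time, the measured TCP pose, the force, the opening and the grip force at its end, in the units of the state.
- env.get_state(): the state, without advancing time (a new reading comes with each control period).
- env.read_camera(name): name is "scene" or "top" or "wrist"; returns a dict with "color" (400x640x3 uint8, blue, green, red), "vfov" (degrees; the focal length in pixels is half the picture's height over the tangent of half this angle, whatever the lens; pixels are square), "cx", "cy" (the principal point, pixels), "T" (4x4, takes a point from camera to world coordinates); the wrist camera has in their place "mount" (4x4, takes a point from camera to tool coordinates, whose origin is the TCP and whose axes are the flange's). Camera axes: x right, y down, z forward; pixel columns grow to the right and rows downward; lengths in m; the calibration is good to about 2 mm. The wrist camera is an equidistant fisheye: a pixel r from the principal point sees the ray r / f radians off the axis. A picture is of the moment at which its call begins: read the wrist's pose just before it. There is no depth.
- env.hand_in(): hands the job in; it is judged then, once.
The state is a dict: "t": time; "qpos": joint angles; "joint_vel": joint speeds; "joint_torque": joint torques, N m; "tcp_pos": TCP position; "tcp_rot": TCP orientation; "ft_force": force on the tool from outside, world axes, zero at the start; "ft_torque": the same for the moment, N m; "width": opening from 0.0 (shut) to 1.0 (fully open); "grip_force": force on a finger pad.
Only numpy, scipy, OpenCV 4.12 (cv2) and the standard library are available. Lean on these libraries where they do the work, as an engineer would, in place of code of your own. Each camera call takes 0.05 s, during which the arm holds its last target. There are 200 camera calls.

TASK

Two small drive stands stand on the workbench, each with a steel hub on its upright shaft. On one of them the hub still stands proud, because its two tabs rest on top of the dark collar: turn that hub on its shaft until its tabs drop into the keyway and it sits fully home on the collar, then let go. Do not lift the hub off the shaft, and leave the other hub, which is already home, alone.

Things in the scene. Friction and masses are not known exactly. Their poses are not given: they have to be found in the camera images.
- hub_proud_mid (a point): Loose steel hub to turn, 0.25 kg. Point: on its axis, half-way up its round boss (42 mm across, 37 mm tall; grip here). z up, x along its two opposite, equal tabs. Under the boss: flange 50 mm across, 8 mm thick, with ears 32 mm out along +x and -x; tabs under the ears, 8 mm wide, 16 to 30 mm from the axis, reach 10 mm below the flange. Loose on the shaft, 27 mm bore on 24 mm.
- stand_proud: Fixed stand that carries the proud hub. Origin: centre of its underside on the bench, on the shaft's axis; z up, x along the keyway. Grey foot 116 mm across and 10 mm thick, collar 72 mm across (dark, its lower half pale), its top 40 mm up, shaft tip 104 mm up. Heights above the origin of hub_proud_mid and of the boss's top: 76.5 and 95 mm while proud, 66.5 and 85 mm when home (flange on collar).
- keyway (a point): Centre of the keyway on stand_proud, on the shaft's axis, level with the collar's top; x along the keyway, a straight slot 20 mm wide and 14 mm deep across the whole collar. The hub starts 0.5 to 1.57 rad out of line, to either side (half a turn makes no difference). Within about 10 degrees of it the hub, if free, drops 10 mm by its own weight.
- hub_seated_mid (a point): The other hub, the same in every way, already home on a second stand of the same kind: its boss's top is 85 mm above the bench and 19 mm of shaft shows above it (9 mm on the proud one). Leave it alone. The point is on its axis, half-way up its boss.
Not all that is in view belongs to the job. Leave any orange look-alike of the part that bears hub_proud_mid alone.

How it is judged:
By the outcome, as a careful person would: the job done as asked, in the order asked, and still so for the second after the job is handed in, with the robot touching nothing.
It also fails if it takes over 29 s, if anything falls off the work surface, if the arm or the gripper's body presses on something with over 40 N, if the wrist force passes 120 N, or if a joint passes its speed limit or range.

## Working session

There is one attempt and no reset: what is moved stays moved. The work goes in short steps, Python scripts to look and compute and a shell command to move; the robot and the scene stay as the last step left them, time stands still between calls to the robot, and variables do not carry over. Pictures are saved under pics/ and viewed, at most 10 in all, crops included, and the job is handed in when it is done.

```bash
mkdir -p pics; cat > h.py <<'E'
import numpy as np, cv2
from rig import env
from scipy.spatial.transform import Rotation as R
def ray(c,u,v,s=None):
    f=200/np.tan(np.radians(c["vfov"])/2); x=(u-c["cx"])/f; y=(v-c["cy"])/f
    if "T" in c: d=np.array([x,y,1.]);T=c["T"]
    else:
        r=np.hypot(x,y)+1e-12; d=np.array([x/r*np.sin(r),y/r*np.sin(r),np.cos(r)])
        M=np.eye(4);M[:3,:3]=R.from_rotvec(s["tcp_rot"]).as_matrix();M[:3,3]=s["tcp_pos"];T=M@c["mount"]
    return T[:3,3],T[:3,:3]@d
def onz(c,u,v,z,s=None):
    o,d=ray(c,u,v,s); return o+d*(z-o[2])/d[2]
E
python3 - <<'E'
from h import *
s=env.get_state();print(s)
a=env.read_camera("scene");b=env.read_camera("top");w=env.read_camera("wrist")
np.save("s.npy",np.array([a,b,w,s],dtype=object),allow_pickle=True)
for n,c in zip("stw",(a,b,w)): print(c["vfov"],c["cx"],c["cy"],c.get("T",c.get("mount")))
cv2.imwrite("pics/a.png",np.vstack([a["color"]]));cv2.imwrite("pics/b.png",b["color"])
E
```

```text
{'t': 0.0, 'qpos': array([-1.30249573,  0.41799286, -0.01031307,  1.61422025,  0.0047243 ,
        1.11067876, -0.053017  ]), 'joint_vel': array([-1.03589141e-03, -5.48421360e-05,  7.62665612e-04, -1.27865235e-04,
        8.49510066e-04,  1.12229232e-03,  1.58300013e-03]), 'joint_torque': array([ 2.84791275e-05, -8.51267982e+01,  6.38484936e-01, -4.25981569e+01,
       -4.90032916e-02,  1.87407341e-02,  1.13081819e-04]), 'tcp_pos': array([0.19044259, 0.59489231, 0.22979408]), 'tcp_rot': array([-4.84658797e-01, -3.10389537e+00,  1.99956020e-03]), 'ft_force': array([-0.28596795,  1.06223179,  0.1627251 ]), 'ft_torque': array([-0.05038886, -0.00606368,  0.00436536]), 'grip_force': 0.0, 'width': 0.9970193492884211}
53.931768645080034 324.9039804409635 193.2179113285162 [[-0.63773323 -0.42620887  0.64159359 -0.03458124]
 [-0.76990947  0.32768945 -0.54759385  0.8386531 ]
 [ 0.02314591 -0.84318778 -0.53712069  0.53211776]
 [ 0.          0.          0.          1.        ]]
42.850411483444375 316.20042492286376 205.83893104466532 [[-0.02807343 -0.98368433  0.17769925  0.34462126]
 [-0.99881052  0.03469434  0.03426151  0.34917829]
 [-0.03986767 -0.17652605 -0.98348824  0.89656111]
 [ 0.          0.          0.          1.        ]]
65.70646984690485 318.96758628843713 197.27751972095427 [[-3.17295848e-04 -9.65539620e-01 -2.60255917e-01  7.56912304e-02]
 [ 9.99999946e-01 -2.84773513e-04 -1.62669582e-04 -7.07591584e-04]
 [ 8.29499342e-05 -2.60255955e-01  9.65539658e-01 -1.53915348e-01]
 [ 0.00000000e+00  0.00000000e+00  0.00000000e+00  1.00000000e+00]]
```

View pics/a.png

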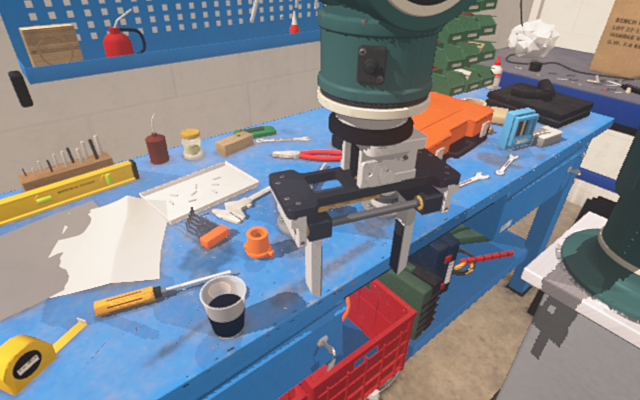

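View pics/b.png

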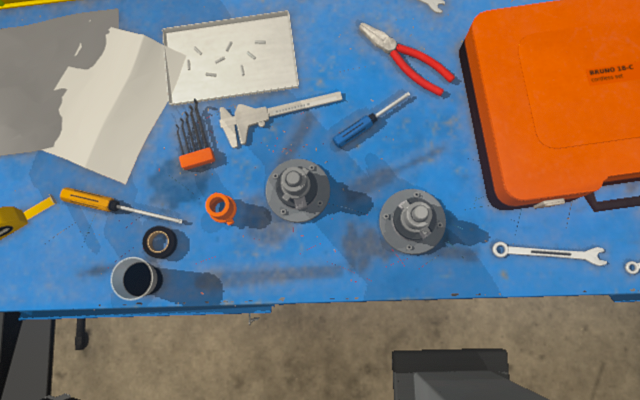

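```bash
python3 - <<'E'
from h import *
a,b,w,s=np.load("s.npy",allow_pickle=True)
print("cup",onz(a,222,330,0),onz(b,135,280,0.04),"orange",onz(a,258,245,0.02),onz(b,220,208,.02))
print("feet",onz(b,297,190,.01),onz(b,413,222,.01))
cv2.imwrite("pics/c.png",np.hstack([cv2.resize(b["color"][140:270,240:480],None,fx=3,fy=3)]));cv2.imwrite("pics/w.png",w["color"])
E
```

```text
cup [0.38537292 0.69106684 0.        ] [0.38297165 0.68870796 0.04      ] orange [0.51040812 0.54542793 0.02      ] [0.50511171 0.54925018 0.02      ]
feet [0.53466756 0.41346649 0.01      ] [0.47020267 0.21189213 0.01      ]
```

View pics/c.png

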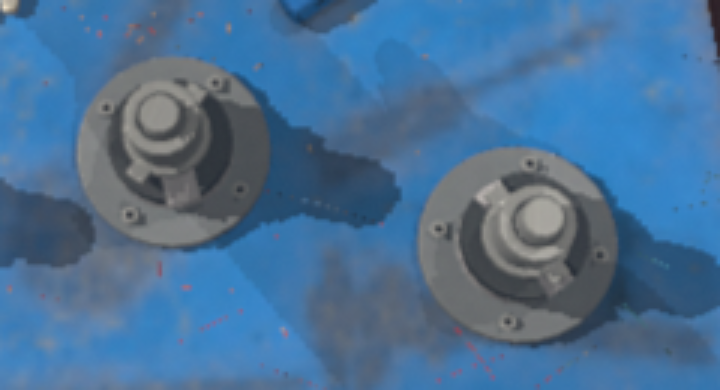

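View pics/w.png

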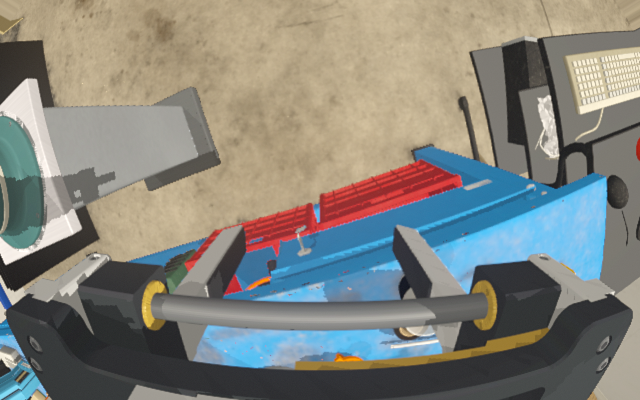

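The crop shows the left stand (foot at about (297,190) px) with its ears off the slot (slot end at about (301,203)), so that hub is the proud one. The right stand's ears line up with its slot, so it is home. I'll move above the left one.

```bash
python3 -m creep '{"offset":[[-0.02,-0.004,0],[-0.04,-0.007,0],[-0.04,-0.007,0],[-0.04,-0.007,0],[-0.04,-0.007,0],[-0.04,-0.007,0],[-0.04,-0.007,0],[-0.04,-0.007,0]],"yaw":[0,0,0,0,0,0,0,0],"claw":[0,0,0,0,0,0,0,0]}' 15
python3 -m creep '{"offset":[[-0.04,-0.007,0],[-0.03,-0.005,0],[-0.012,-0.002,0],[0,0,0],[0,0,0],[0,0,0],[0,0,0],[0,0,0]],"yaw":[0,0,0,0,0,0,0,0],"claw":[0,0,0,0,0,0,0,0]}'
python3 - <<'E'
from h import *
s=env.get_state();w=env.read_camera("wrist")
np.save("s2.npy",np.array([w,s],dtype=object),allow_pickle=True)
cv2.imwrite("pics/w2.png",cv2.resize(w["color"][60:320,150:500],None,fx=2.2,fy=2.2,interpolation=cv2.INTER_CUBIC))
E
```

```text
t: 0.82
tcp_pos: [0.4616, 0.452, 0.2304]
tcp_rot: [-0.484, -3.104, 0.0]
ft_force: [-0.2, 0.8, 0.9]
width: 1.005
grip_force: 0.0
t: 1.48
tcp_pos: [0.5328, 0.416, 0.2306]
tcp_rot: [-0.482, -3.104, -0.0]
ft_force: [-0.4, 0.3, 0.1]
width: 1.002
grip_force: 0.0
```

View pics/w2.png

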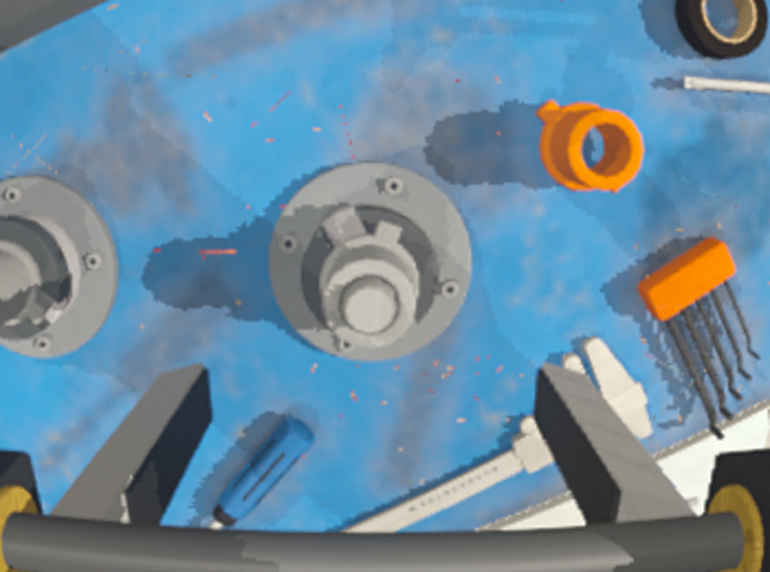

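```bash
python3 - <<'E'
from h import *
w,s=np.load("s2.npy",allow_pickle=True)
P=lambda u,v,z:onz(w,150+u/2.2,60+v/2.2,z,s)
c=P(368,306,.104);f=P(371,261,.01);print("tip",c,"foot",f)
m=f[:2]
for n,u,v,z in [("ear",390,233,.058),("slotfloor outer",343,212,.026),("slot z.04",343,212,.04)]:
    p=P(u,v,z);d=p[:2]-m;print(n,p,np.hypot(*d),np.degrees(np.arctan2(d[1],d[0])))
cv2.imwrite("pics/w3.png",cv2.resize(w["color"][125:230,265:370],None,fx=5.7,fy=5.7,interpolation=cv2.INTER_CUBIC))
E
```

```text
tip [0.53364672 0.41328025 0.104     ] foot [0.53374329 0.41450002 0.01      ]
ear [0.51392149 0.43053329 0.058     ] 0.025494507480556525 141.03162617025046
slotfloor outer [0.50081441 0.40944957 0.026     ] 0.033313934557825046 -171.28024249263635
slot z.04 [0.49923971 0.41057315 0.04      ] 0.034726320273361345 -173.50708461035765
```

View pics/w3.png

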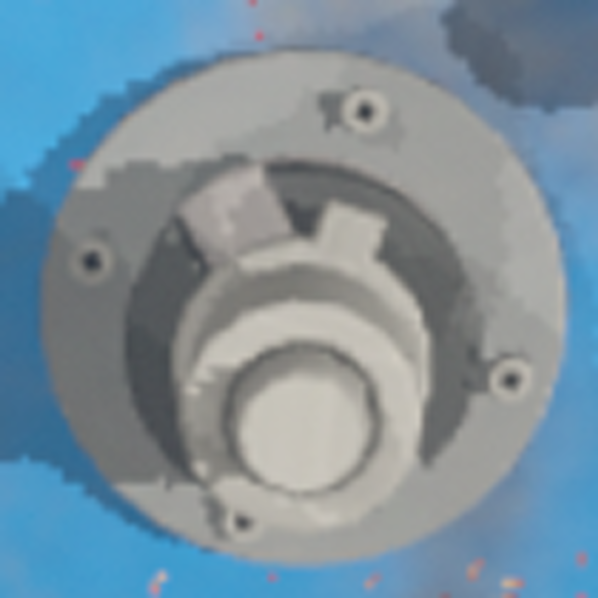

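```bash
python3 - <<'E'
from h import *
w,s=np.load("s2.npy",allow_pickle=True)
P=lambda u,v,z:onz(w,265+u/5.7,125+v/5.7,z,s)[:2]
A=lambda d:(np.degrees(np.arctan2(d[1],d[0])).round(1),np.hypot(*d).round(4))
t=P(305,420,.104);f=P(303,306,.01);print(t,f);m=(t+f)/2
print("ear",A(P(360,212,.058)-m),"ear edge perp",A(P(388,222,.058)-P(332,203,.058)))
print("slot mid",A(P(221,186,.026)-m),"edges",A(P(262,165,.026)-P(292,232,.026)),A(P(180,210,.026)-P(212,265,.026)),"end",A(P(262,165,.026)-P(180,210,.026)))
Rm=R.from_rotvec(s["tcp_rot"]).as_matrix();e=np.append(m,.088)-s["tcp_pos"];print(m,"tool delta",Rm.T@e)
E
```

```text
[0.53362163 0.41450709] [0.53362157 0.4139192 ]
ear (np.float64(141.6), np.float64(0.0297)) ear edge perp (np.float64(53.5), np.float64(0.0111))
slot mid (np.float64(-166.7), np.float64(0.033)) edges (np.float64(-174.0), np.float64(0.0152)) (np.float64(-168.4), np.float64(0.0132)) end (np.float64(101.0), np.float64(0.0193))
[0.5336216  0.41421315] tool delta [-0.00137401 -0.00146919  0.1425698 ]
```

```bash
python3 -m creep '{"offset":[[-0.0014,-0.0015,0.015],[0,0,0.025],[0,0,0.03],[0,0,0.03],[0,0,0.025],[0,0,0.012],[0,0,0.005],[0,0,0]],"yaw":[0,0,0,0,0,0,0,0],"claw":[0,0,0,0,0,0,0,0]}' 12
python3 -m creep '{"offset":[[0,0,0],[0,0,0],[0,0,0],[0,0,0],[0,0,0],[0,0,0],[0,0,0],[0,0,0]],"yaw":[0,0,0,0,0,0,0,0],"claw":[0,0,0.6,0.7,0.7,0.7,0.7,0.7]}' 12
```

```text
t: 2.2
tcp_pos: [0.5345, 0.4132, 0.0882]
tcp_rot: [-0.484, -3.104, 0.001]
ft_force: [1.0, 0.8, 0.3]
width: 1.003
grip_force: 0.0
t: 2.87
tcp_pos: [0.5348, 0.4131, 0.0885]
tcp_rot: [0.485, 3.104, 0.0]
ft_force: [-0.5, -0.1, -0.0]
width: 0.614
grip_force: 0.0
```

```bash
python3 -m creep '{"offset":[[0,0,0],[0,0,0],[0,0,0],[0,0,0],[0,0,0],[0,0,0],[0,0,0],[0,0,0]],"yaw":[0,0,0,0,0,0,0,0],"claw":[0.7,0.7,0.7,0.7,0.7,0.7,0.7,0.7]}' 12
```

```text
t: 3.53
tcp_pos: [0.5348, 0.4131, 0.0884]
tcp_rot: [0.485, 3.104, -0.0]
ft_force: [0.8, 0.1, -1.0]
width: 0.435
grip_force: 12.0
```

Gripped. The opening of 0.435 is about 41 mm, which fits the 42 mm boss. Now I'll turn about -0.855 rad about the tool's z.

```bash
python3 -m creep '{"offset":[[0,0,0],[0,0,0],[0,0,0],[0,0,0],[0,0,0],[0,0,0],[0,0,0],[0,0,0]],"yaw":[-0.06,-0.115,-0.12,-0.12,-0.12,-0.12,-0.12,-0.08],"claw":[0.7,0.7,0.7,0.7,0.7,0.7,0.7,0.7]}' 12
python3 -m creep '{"offset":[[0,0,0],[0,0,0],[0,0,0],[0,0,0],[0,0,0],[0,0,0],[0,0,0],[0,0,0]],"yaw":[0,0,0,0,0,0,0,0],"claw":[0.7,0.7,0.4,0.2,0,0,0,0]}' 12
python3 -m creep '{"offset":[[0,0,0],[0,0,0],[0,0,-0.01],[0,0,-0.025],[0,0,-0.035],[0,0,-0.035],[0,0,-0.03],[0,0,-0.007]],"yaw":[0,0,0,0,0,0,0,0],"claw":[0,0,0,0,0,0,0,0]}' 12
python3 - <<'E'
from h import *
s=env.get_state();w=env.read_camera("wrist");b=env.read_camera("top")
np.save("s3.npy",np.array([w,s,b],dtype=object),allow_pickle=True)
cv2.imwrite("pics/w4.png",cv2.resize(w["color"][100:240,220:420],None,fx=4,fy=4,interpolation=cv2.INTER_CUBIC))
E
```

```text
t: 4.2
tcp_pos: [0.5347, 0.4128, 0.0882]
tcp_rot: [0.856, -3.022, 0.001]
ft_force: [0.2, 0.4, -2.1]
width: 0.435
grip_force: 11.9
t: 4.87
tcp_pos: [0.5348, 0.4132, 0.0885]
tcp_rot: [-0.845, 3.026, -0.0]
ft_force: [0.0, 0.6, -0.1]
width: 0.828
grip_force: 0.0
t: 5.53
tcp_pos: [0.5361, 0.4142, 0.237]
tcp_rot: [-0.844, 3.019, 0.004]
ft_force: [0.2, 0.6, 1.0]
width: 1.0
grip_force: 0.0
```

View pics/w4.png

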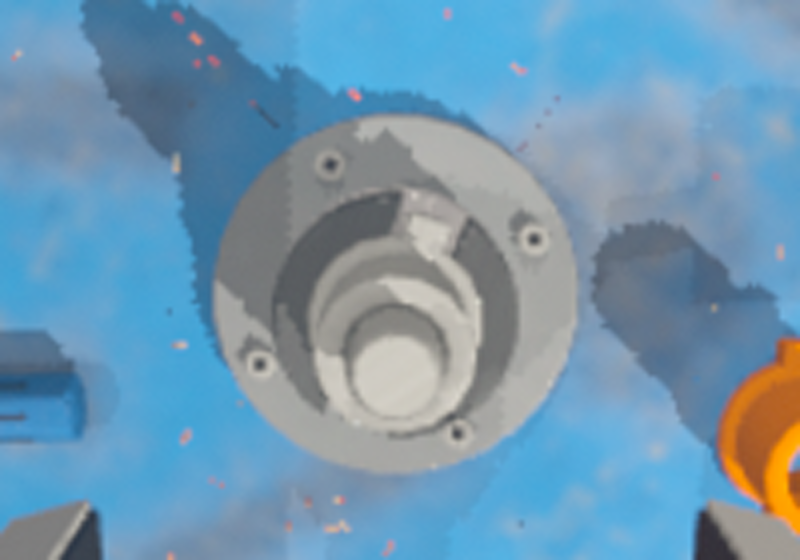

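```bash
python3 - <<'E'
from h import *
w,s,b=np.load("s3.npy",allow_pickle=True)
P=lambda u,v,z:onz(w,220+u/4,100+v/4,z,s)[:2]
t=P(395,374,.104);f=P(397,293,.01);print("tip",t,"foot",f)
for z in(.085,.095):
    pts=np.array([P(313,365,z),P(480,345,z),P(400,432,z)])
    print(z,"width",np.hypot(*(pts[0]-pts[1])),"front r",np.hypot(*(pts[2]-(t+f)/2)))
def proj(p):
    M=np.eye(4);M[:3,:3]=R.from_rotvec(s["tcp_rot"]).as_matrix();M[:3,3]=s["tcp_pos"]
    q=np.linalg.inv(M@w["mount"])@np.append(p,1);th=np.arctan2(np.hypot(q[0],q[1]),q[2]);F=200/np.tan(np.radians(w["vfov"])/2);n=np.hypot(q[0],q[1])
    return np.array([(w["cx"]+F*th*q[0]/n-220)*4,(w["cy"]+F*th*q[1]/n-100)*4])
im=cv2.resize(w["color"][100:240,220:420],None,fx=4,fy=4,interpolation=cv2.INTER_CUBIC);m=(t+f)/2
for z,r,c in((.085,.021,(0,255,0)),(.095,.021,(0,0,255)),(.104,.012,(255,0,0))):
    a=np.linspace(0,6.283,60);cv2.polylines(im,[np.array([proj([m[0]+r*np.cos(k),m[1]+r*np.sin(k),z]) for k in a]).astype(int)],True,c,1)
bb=cv2.resize(b["color"][150:250,250:450],None,fx=4,fy=4,interpolation=cv2.INTER_CUBIC)
cv2.imwrite("pics/o.png",np.hstack([im[100:500,200:600],bb[:400,:400]]))
E
```

```text
tip [0.53497626 0.41290867] foot [0.53347655 0.41273864]
0.085 width 0.042785582394027945 front r 0.021219092277358416
0.095 width 0.04138435712271228 front r 0.0180732513625936
```

View pics/o.png

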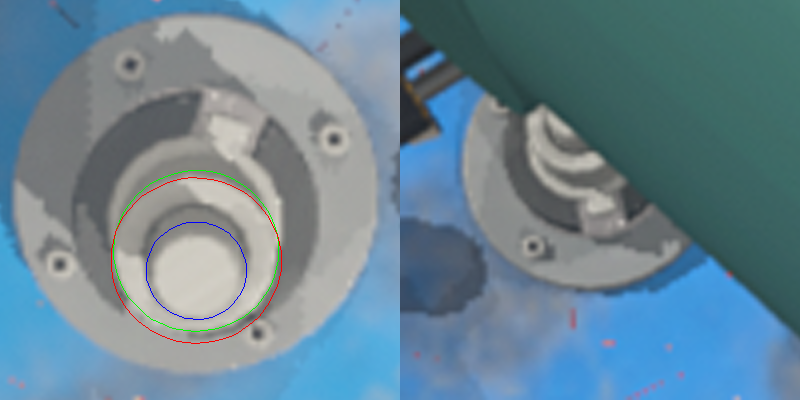

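The boss rim matches the home circle (green, 85 mm) and not the proud one (red, 95 mm), and the ear lies in the slot. The hub has dropped and the gripper is clear of it.

```bash
python3 -c "
from rig import env
print(env.hand_in())"
```

```text
the job is handed in; nothing more can be done
None
```

I turned the proud hub about 49° until its tabs dropped into the keyway; the wrist camera showed it fully home. I then released it, left the other hub and the orange look-alike alone, and handed the job in at about 6 s.

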